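# Put the electronic pipette back on its charging carousel

## Robot

A 6-joint arm with a two-finger parallel gripper is mounted at the origin on the work surface. World frame = base frame: x ahead of the robot, y to its left, z up, the work surface at z = 0. Lengths are in m, angles in rad, forces in N, time in s.
With the tool pointing down it reaches from about 0.375 to 0.9 m from the base axis. Payload 3.1 kg.
Tool frame: the origin (TCP) lies between the finger pads; the fingertips stand 8 mm ahead of it and the grasp point (between the pads) lies 11 mm behind it; z points along the fingers, y is the line along which they close (so a half turn about z gives the same grasp; the last joint's range is limited). The gripper opens to 85 mm and grips with 20 to 120 N. Pads are 22 mm wide; open, the fingers measure 114 mm over their backs; the gripper's body (76 mm by 85 mm) begins 54 mm behind the grasp point. The pads swing forward as they close: fully open they stand 13 mm farther back than shut.
Start: joints at [0.924, 0.527, 1.433, -0, 1.181, -0.178], TCP at [0.282, 0.558, 0.239] pointing down, gripper open.
Joint ranges: [-3.08, 3.08], [-0.75, 2.2], [0.22, 2.44], [-1.43, 4.57], [0, 2.65], [-2.85, 2.85]. Speed limits (rad/s): [2.79, 2.79, 3.14, 3.14, 3.14, 3.14].

## Interface

Orientations are given as a unit quaternion [x, y, z, w].
In Python, from station import readout, cams, sign_off gives the robot as it stands.
- The arm moves only by the tool send_rows, never from a script. Its argument "commands" is text: rows parted by semicolons, each of 5 numbers parted by spaces: the finger opening in mm, from 0 to 85.4, then the shift along the tool's x, y, z each as a share of 0.02 m, from -1 to 1, then the turn about the tool's z as a share of 4 degrees, from -1 to 1. In form: grip dx dy dz spin; .... A call has 1 to 20 rows; each row shifts and turns the commanded pose from where the row before left it, along the tool's axes as they then stand; what a row does not reach is not made up. A row lasts 1/12 s, in which the tool goes at most 41.7 mm and 7.16 degrees, less where a joint would pass 70% of its speed; a pose out of reach is approached as far as the arm can. A call with a number of a shift or a turn outside -1 to 1 is refused whole. A call with a gripper value outside its range is refused whole. The fingers move at their own pace and stop on an object; "grip_force" is the grip in N (left out, the last holds). Time passes only in rows, so rows that do not move let the fingers close. It gives the time, the measured TCP pose, the force, the opening and the grip force at its end, in the units of the state.
- readout.sense(): the state, without advancing time (a new reading comes with each control period).
- cams.snapshot(name): name is "scene" or "top" or "wrist"; returns a dict with "pixels" (384x512x3 uint8, red, green, blue), "intrinsics" (3x3 intrinsics, pixels), "eye" and "rotation" of the camera in the world. Camera axes: x right, y down, z forward; pixel columns grow to the right and rows downward; lengths in m; the calibration is good to about 2 mm. A picture is of the moment at which its call begins. There is no depth.
- sign_off(): hands the job in; it is judged then, once.
The state is a dict: "t": time; "q": joint angles; "qd": joint speeds; "tau": joint torques, N m; "tcp_pos": TCP position; "tool_rot": TCP orientation; "force": force on the tool from outside, world axes, zero at the start; "ft_torque": the same for the moment, N m; "finger_gap": opening from 0.0 (shut) to 1.0 (fully open); "gripper_force": force on a finger pad.
Only numpy, scipy, OpenCV 4.12 (cv2) and the standard library are available. Lean on these libraries where they do the work, as an engineer would, in place of code of your own. Each camera call takes 0.05 s, during which the arm holds its last target. There are 200 camera calls.

## Task

Turn the charging carousel until its one empty arm stands over the nose of its foot. Then take the pipette from its bench rest, hang it by its collar in the fork of that arm, and press it gently down until it clicks fully home on the charging contact. Let go and leave it hanging there upright with that arm still over the nose, without knocking or shifting the other things on the desk.

Things in the scene. Friction and masses are not known exactly. Their poses are not given: they have to be found in the camera images.
- foot_mid (a point): Centre of the carousel's fixed foot, on the desk and on the upright turning axis; z up. The foot is a grey disc 190 mm across, 14 mm high, with a post. How high the carousel sits on the post is set by hand and not measured: the flat top face of its arms lies anywhere from 156 to 180 mm above the desk, to be found by feel. Heights 'over the arms' below are from that face.
- nose_tip (a point): Point of the foot's nose, on the desk, 144 mm from the axis in the foot's -x direction; the nose is 24 mm wide. The carousel has five white arms 72 degrees apart; four carry a pipette like the loose one, clipped in for good and not to be taken, one is empty.
- carousel (a joint): Turn of the carousel in rad, counter-clockwise from above; 0 = the empty arm over the nose (the arm points along the foot's -x turned by this value). Range +-3.3; stiff (0.22 N m friction), stays where left. On its middle an upright flat handle, 12 mm thick, 60 mm long in line with the empty arm, 8 to 60 mm over the arms, to grip from above; under it a hub 52 mm across.
- seat_spot (a point): Point on the desk, on the foot, 110 mm from the axis towards the nose: a pipette hung in the empty arm at turn 0 stands over it. The arm ends in a fork open outwards: slot 16 mm wide, prongs 12 mm wide and 7 mm thick, mouth flared to 27 mm at 141 mm from the axis. The slot's flat end is 103.5 mm from the axis. A lip 5 mm high crosses each prong 125.5 to 129 mm out.
- contact (a joint): Charging contact in the empty fork: two brass pads standing 4 mm over the prongs under the seat, sprung (1 to 3 N). In m: 0 = free, 0.004 = flush; over 0.003 = collar home. A sprung steel catch on each prong, 5 to 13 mm over the arms, juts over the collar's edge: come in with the collar above both, then press down. They resist from 10 mm, take 4 to 10 N to pass, and snap over the collar.
- pipette_mid (a point): Middle of the loose pipette on its axis, half-way up (100 mm over its tip); z up the axis. 200 mm long, about 90 g. White shaft 12 mm in diameter below the collar; white grip barrel 24 mm in diameter 16 to 85 mm above this point, best gripped 55 mm above it, fingers closing along y; plunger on top. A finger hook 9 mm wide, 77 to 83 mm above, juts to 33 mm in -x.
- pipette_collar (a point): Centre of the underside of the loose pipette's grey collar, 10 mm above the pipette's middle. The collar is 28 mm in diameter, 6 mm thick, its lower edge bevelled; the pipette hangs by it on the prongs. Do not press it on the carousel with over 20 N: at 30 N, the catches' pinch included, it is damaged.
- rest_top (a point): Centre of the top of the bench rest, a fixed grey block 70 x 70 mm, 65 mm high, with an upright hole 16.5 mm across and 55 mm deep in which the loose pipette stands upright at the start, tip on the hole's floor, with a little play.
- jug: bystander: closed yellowish bottle 80 mm across, 220 mm high; origin under its centre
- pump: bystander: pump bottle 84 mm across, 224 mm high; origin under its centre
- roll: bystander: roll of paper labels standing on end, 84 mm across, 55 mm high; origin under its centre
- mouse: bystander: black computer mouse 105 x 60 x 34 mm; origin under its centre
- gloves: bystander: cardboard glove box 130 x 240 x 75 mm; origin under its centre
- stapler: bystander: stapler 130 x 34 x 41 mm; origin under its centre
- tube_rack: bystander: rack of capped sample tubes 130 x 90 x 96 mm; origin under its centre

How it is judged:
On the way, in this order (a step that is already met when the one before it is completed fails the run):
1. the empty arm stands over the nose (within 0.12 rad) and is still (value of joint carousel between -0.12 and 0.12 rad and velocity of joint carousel between -0.05 and 0.05 rad/s), for 0.2 s.
2. the pipette is pressed home in the empty fork (value of joint contact above 0.003 m and x of pipette_mid in the frame of foot_mid between -0.116 and -0.104 m and angle between pipette_mid's own z axis and vertical below 0.1 rad), for 0.1 s.
At the end, for the whole second after the job is handed in: The pipette hangs in the empty fork, clicked home (contact pressed over 3 mm of its 4 mm), within 6 mm of its seat along the arm, upright within 0.1 rad, with the arm over the nose within 0.15 rad, still and let go (all of step 2 and value of joint carousel between -0.15 and 0.15 rad and y of pipette_mid in the frame of foot_mid between -0.021 and 0.021 m and velocity of joint carousel between -0.05 and 0.05 rad/s); the robot touches nothing.
It fails at once if the pipette is pressed or knocked against the carousel harder than 30 N (contact force between pipette and carousel above 30 N).
It fails at once if the pipette is tipped over by more than 0.6 rad (angle between pipette_mid's own z axis and vertical above 0.6 rad).
It fails at once if a bystander is shifted by more than 30 mm (distance of any of jug, pump, roll, mouse, gloves, stapler, tube_rack from where it was at the start of the episode above 0.03 m).
It also fails if it takes over 72 s, if anything falls off the work surface, if the arm or the gripper's body presses on something with over 40 N, if the wrist force passes 120 N, or if a joint passes its speed limit or range.

## Working session

There is one attempt and no reset: what is moved stays moved. The work goes in short steps, Python scripts to look and compute and a tool call to move; the robot and the scene stay as the last step left them, time stands still between calls to the robot, and variables do not carry over. Pictures are saved under pics/ and viewed, at most 10 in all, crops included, and the job is handed in when it is done.

Besides the shell and the picture viewer there is one more tool, called after "Call:" by a JSON object that holds its "method" and its "body", one argument or row to a line. send_rows: Moves the arm, as the interface text tells. Its arguments: {"type":"object","properties":{"commands":{"type":"string"},"grip_force":{"type":"number"}},"required":["commands"]}

```bash
mkdir -p pics
cat > h.py <<'E'
import numpy as np, cv2
from station import readout, cams
def snap(n,f=None):
    d=cams.snapshot(n); np.savez(f'{f or n}.npz',**{k:np.array(v) for k,v in d.items()})
    return d
def load(f): return dict(np.load(f'{f}.npz'))
def save(d,f,box=None,size=(800,600)):
    im=d['pixels'][:,:,::-1]
    if box: x0,y0,x1,y1=box; im=im[y0:y1,x0:x1]
    s=min(size[0]/im.shape[1],size[1]/im.shape[0])
    cv2.imwrite(f'pics/{f}.png',cv2.resize(im,None,fx=s,fy=s,interpolation=cv2.INTER_CUBIC)); print(f,s)
def ray(d,u,v):
    K=d['intrinsics']; r=d['rotation']@np.linalg.solve(K,[u,v,1.]); return d['eye'],r
def onz(d,u,v,z):
    e,r=ray(d,u,v); return e+r*(z-e[2])/r[2]
def proj(d,p):
    c=d['rotation'].T@(np.array(p)-d['eye']); q=d['intrinsics']@c; return q[:2]/q[2]
def tri(*a):
    A=np.zeros((3,3));b=np.zeros(3)
    for d,u,v in a:
        e,r=ray(d,u,v); r=r/np.linalg.norm(r); P=np.eye(3)-np.outer(r,r); A+=P;b+=P@e
    return np.linalg.solve(A,b)
E
python3 - <<'E'
from h import *
for n in ('top','scene'):
    d=snap(n); save(d,n); print(d['eye'],d['rotation'].round(3).tolist(),d['intrinsics'].tolist())
print(readout.sense())
E
```

```text
top 1.5625
[ 0.43984193 -0.03215568  1.59942299] [-0.703, 0.71, -0.024, 0.034] [[416.52623927364687, 0.0, 261.9595173507574], [0.0, 416.52623927364687, 195.79890676746146], [0.0, 0.0, 1.0]]
scene 1.5625
[ 0.32444962 -0.65451929  1.3682107 ] [0.958, -0.154, 0.036, -0.241] [[452.952326382028, 0.0, 257.9190083660482], [0.0, 452.952326382028, 192.64057446986538], [0.0, 0.0, 1.0]]
{'t': 0.1, 'q': array([ 9.24495270e-01,  5.28377744e-01,  1.43377102e+00, -1.09285237e-05,
        1.18140920e+00, -1.78518043e-01]), 'qd': array([-0.0014092 , -0.00139852, -0.00289794, -0.00188057,  0.00013493,
       -0.00077198]), 'tau': array([-5.47035688e-04, -4.43305492e+01, -1.78585696e+01, -2.18236505e-04,
        3.93921684e-03,  1.09280077e-05]), 'tcp_pos': array([0.28141946, 0.55735309, 0.23842967]), 'tool_rot': array([ 2.31762683e-01,  9.72771861e-01, -9.02291912e-04, -3.89236133e-04]), 'force': array([-0.31599374,  0.20950798, -0.67007771]), 'ft_torque': array([ 0.00859596, -0.02745634, -0.06389033]), 'gripper_force': 0.0, 'finger_gap': 0.9992818056213663}
```

View pics/top.png

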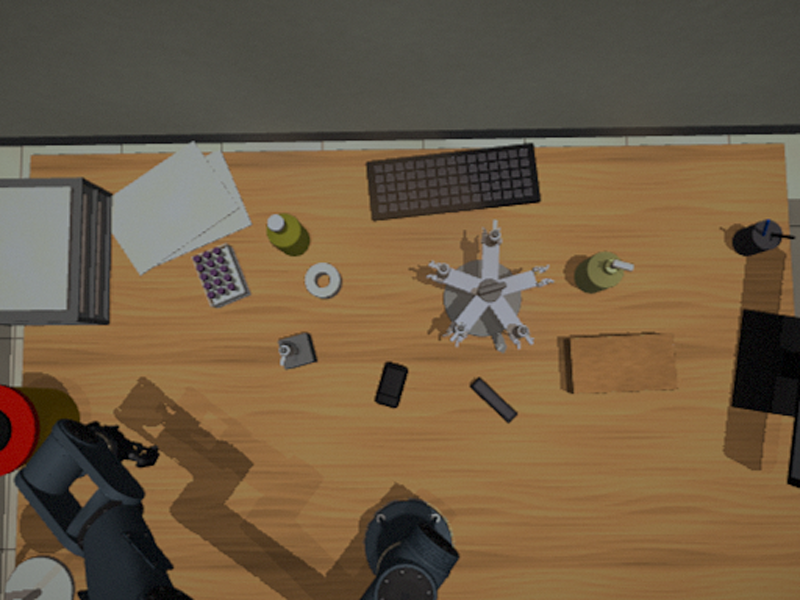

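View pics/scene.png

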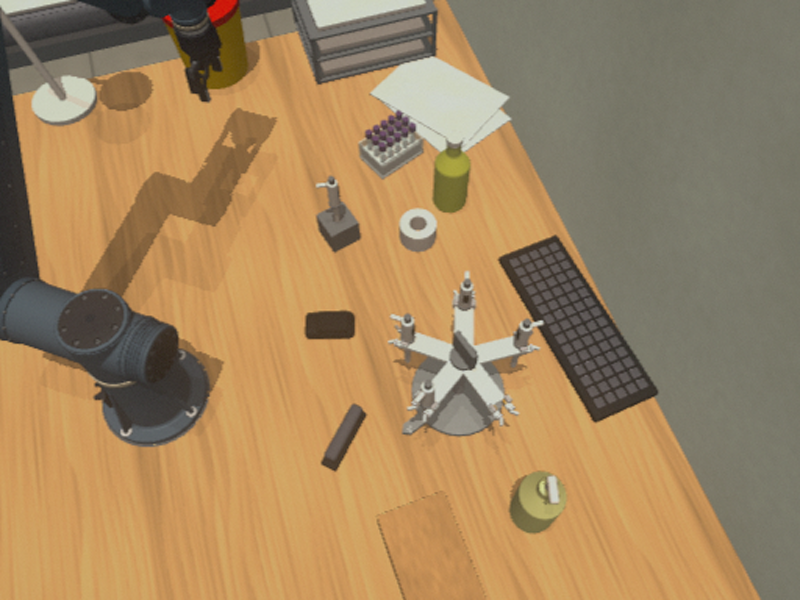

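```bash
sed -i 's/^def ray/from scipy.spatial.transform import Rotation as Ro\ndef RM(d): return Ro.from_quat(d["rotation"]).as_matrix()\ndef ray/; s/d\[.rotation.\]@/RM(d)@/; s/d\[.rotation.\]\.T/RM(d).T/' h.py
python3 - <<'E'
from h import *
t=load('top');s=load('scene')
a=t['pixels'][135:235,255:365]; b=s['pixels'][170:290,240:360]; c=s['pixels'][105:165,190:240];e=t['pixels'][205:245,170:210]
r=lambda i,w,h:cv2.resize(i[:,:,::-1],(w,h),interpolation=cv2.INTER_CUBIC)
# top crop x5 left; scene crop
im=np.zeros((600,800,3),np.uint8)
im[:400,:440]=r(a,440,400); im[:360,440:800]=r(b,360,360)
im[400:600,0:200]=r(e,200,200); im[360:600,440:640]=r(c,200,240)
cv2.imwrite('pics/crop.png',im)
E
```

```text
(no output)
```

View pics/crop.png

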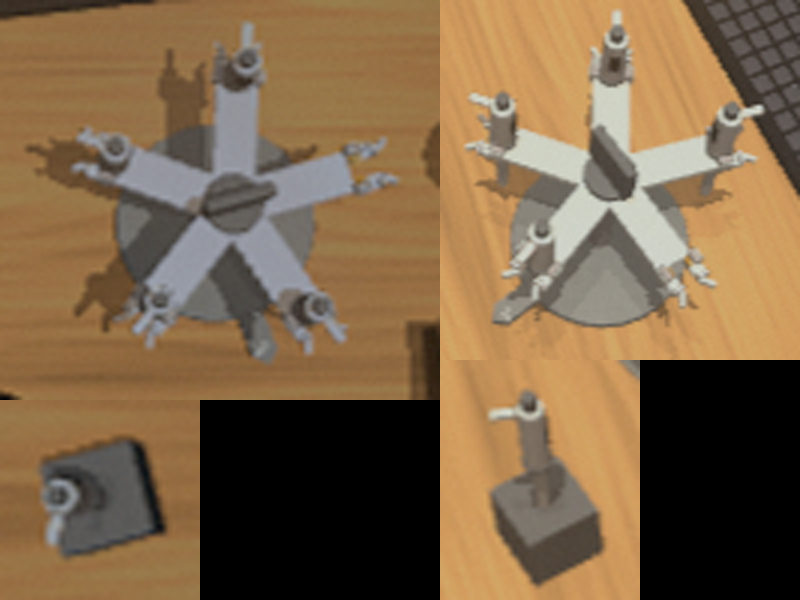

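Run:
```python
from h import *
t=load('top');s=load('scene')
T=lambda x,y:(x/4+255,y/4+135); S=lambda x,y:((x-440)/3+240,y/3+170)
print('nose',onz(t,*T(264,358),.007),onz(s,*S(497,318),.007))
print('foot c top',onz(t,*T(215,225),.014))
for p in [(115,210),(315,225),(195,322),(210,125)]: print(' edge',onz(t,*T(*p),.014))
for p in [(600,325),(690,230),(512,240)]: print(' sedge',onz(s,*S(*p),.014))
print('hub',onz(t,*T(233,207),.17), 'handle ends',onz(t,*T(203,214),.225),onz(t,*T(275,187),.225))
print('handle s',onz(s,*S(598,130),.225),onz(s,*S(630,170),.225))
print('mouth tips',onz(t,*T(384,145),.168),onz(t,*T(395,180),.168))
T2=lambda x,y:(x/5+170,y/5-80+205); S2=lambda x,y:((x-440)/4+190,(y-360)/4+105)
top=tri((t,*T2(59,494)),(s,*S2(529,397))); print('pip top tri',top)
print('rest corners',[onz(t,*T2(*p),.065)[:2].round(4).tolist() for p in [(42,460),(130,440),(160,532),(65,556)]])
print('rest s',[onz(s,*S2(*p),.065)[:2].round(4).tolist() for p in [(490,490),(600,517),(540,547),(552,462)]])
print('hook',onz(t,*T2(53,540),.19),onz(s,*S2(494,413),.19))
for p in [(242,62),(115,147),(160,298),(316,303)]: print('other pip',onz(t,*T(*p),.26))
```

```text
nose [ 0.45931625 -0.2336253   0.007     ] [ 0.45750746 -0.23743363  0.007     ]
foot c top [ 0.5862901  -0.18878209  0.014     ]
 edge [ 0.60174473 -0.09363521  0.014     ]
 edge [ 0.5852337  -0.28396145  0.014     ]
 edge [ 0.4939885  -0.16806483  0.014     ]
 edge [ 0.68263769 -0.18581872  0.014     ]
 sedge [ 0.55492673 -0.27972738  0.014     ]
 sedge [ 0.68175762 -0.21201236  0.014     ]
 sedge [ 0.49859127 -0.16347311  0.014     ]
hub [ 0.58726928 -0.18913687  0.17      ] handle ends [ 0.57605255 -0.15819351  0.225     ] [ 0.59785518 -0.21815376  0.225     ]
handle s [ 0.58215142 -0.16177354  0.225     ] [ 0.59594974 -0.20916498  0.225     ]
mouth tips [ 0.6398235  -0.32059755  0.168     ] [ 0.609298   -0.32922179  0.168     ]
pip top tri [0.46329053 0.25599267 0.20938693]
rest corners [[0.4914, 0.2986], [0.5055, 0.2335], [0.4376, 0.2111], [0.4207, 0.2811]]
rest s [[0.4206, 0.282], [0.5038, 0.2245], [0.4461, 0.2109], [0.4802, 0.2939]]
hook [0.43311185 0.26380041 0.19      ] [0.43386776 0.26459965 0.19      ]
other pip [ 0.69630751 -0.18889952  0.26      ]
other pip [ 0.62790404 -0.08481459  0.26      ]
other pip [ 0.50514898 -0.11923613  0.26      ]
other pip [ 0.49982884 -0.24419179  0.26      ]
```

Call:
{"method": "send_rows", "body": {
  "commands": "85 0 0 -1 1;85 0 0 -1 1;85 0 0 -1 1;85 0 0 -1 1;85 0 0 -1 1;85 0 0 -1 1;85 0 0 -1 1;85 0 0 -1 1;85 0 0 0 1;85 0 0 0 1;85 0 0 0 1;85 0 0 0 0.9;85 0 0 0 0",
  "grip_force": 60
}}

```text
t: 1.18
tcp_pos: [0.2816, 0.5576, 0.3987]
tool_rot: [0.605, 0.796, -0.001, -0.0]
force: [0.8, -0.3, -1.0]
finger_gap: 0.997
gripper_force: 0.0
```

```bash
cat >> h.py <<'E'
def go(x,y,z,psi=None):
    st=readout.sense(); R=Ro.from_quat(st['tool_rot']).as_matrix(); p=st['tcp_pos']
    cur=np.degrees(np.arctan2(R[1,0],R[0,0])); d=R.T@(np.array([x,y,z])-p)
    print('t %.2f'%st['t'],'tcp',p.round(4),'psi %.2f'%cur,'tilt',R[:,2].round(3),'F',st['force'].round(2),'gap %.3f gf %.1f q6 %.3f'%(st['finger_gap'],st['gripper_force'],st['q'][5]))
    print(' shares xyz',(d/.02).round(3), 'spin', None if psi is None else round((-((psi-cur+180)%360-180))/4,3))
E
python3 -c "
from h import *
go(.587,-.189,.35,105.5)"
```

```text
t 1.18 tcp [0.2816 0.5576 0.3987] psi 105.54 tilt [-0.001 -0.001 -1.   ] F [ 0.78 -0.28 -1.04] gap 0.997 gf 0.0 q6 0.653
 shares xyz [-40.054   4.714   2.462] spin 0.01
```

Call:
{"method": "send_rows", "body": {
  "commands": "85 -1 0.12 0 0;85 -1 0.12 0 0;85 -1 0.12 0 0;85 -1 0.12 0 0;85 -1 0.12 0 0;85 -1 0.12 0 0;85 -1 0.12 0 0;85 -1 0.12 0 0;85 -1 0.12 0 0;85 -1 0.12 0 0;85 -1 0.12 0 0;85 -1 0.12 0 0;85 -1 0.12 0 0;85 -1 0.12 0 0;85 -1 0.12 0 0;85 -1 0.12 0 0;85 -1 0.12 0 0;85 -1 0.12 0 0;85 -1 0.12 0 0;85 -1 0.12 0 0"
}}

```text
t: 2.85
tcp_pos: [0.4356, 0.1845, 0.3991]
tool_rot: [0.604, 0.797, -0.0, -0.0]
force: [0.4, -0.2, -0.9]
finger_gap: 0.996
gripper_force: 0.0
```

Call:
{"method": "send_rows", "body": {
  "commands": "85 -1 0.12 0 0;85 -1 0.12 0 0;85 -1 0.12 0 0;85 -1 0.12 0 0;85 -1 0.12 0 0;85 -1 0.12 0 0;85 -1 0.12 0 0;85 -1 0.12 0 0;85 -1 0.12 0 0;85 -1 0.12 0 0;85 -1 0.12 0 0;85 -1 0.12 0 0;85 -1 0.12 0 0;85 -1 0.12 0 0;85 -1 0.12 0 0;85 -1 0.12 0 0;85 -1 0.12 0 0;85 -1 0.12 0 0;85 -1 0.12 0 0;85 -1 0.12 0 0"
}}

```text
t: 4.52
tcp_pos: [0.5894, -0.1877, 0.3988]
tool_rot: [0.604, 0.797, -0.0, -0.001]
force: [0.4, -0.1, -0.3]
finger_gap: 0.995
gripper_force: 0.0
```

```bash
python3 -c "
from h import *
go(.587,-.189,.35,105.5)
d=snap('wrist','w1'); save(d,'w1'); print(d['eye'])"
```

```text
t 4.52 tcp [ 0.5894 -0.1877  0.3988] psi 105.70 tilt [-0.001  0.001 -1.   ] F [ 0.4  -0.1  -0.29] gap 0.995 gf 0.0 q6 -0.763
 shares xyz [-0.029 -0.133  2.44 ] spin 0.05
w1 1.5625
[ 0.56936841 -0.12103207  0.53263769]
```

View pics/w1.png

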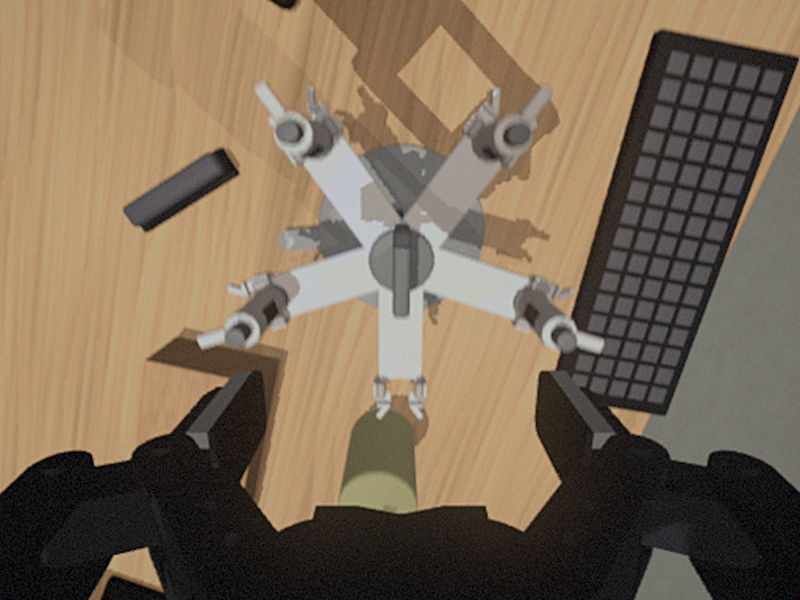

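```bash
python3 -c "
from h import *
d=load('w1'); k=1.5625
o=lambda u,v,z: onz(d,u/k,v/k,z)[:2].round(4)
for h in (.156,.168,.18):
  print(h,'hub',o(401,260,h+.004),'handle',o(401,226,h+.06),o(400.5,316,h+.06),'len',np.linalg.norm(o(401,226,h+.06)-o(400.5,316,h+.06)),'forkmid',o(400,413,h), 'slot end',o(400.5,380,h),'hubw',o(432,262,h+.008)-o(369,262,h+.008))
print('nose',o(279,238,.007))
"
```

```text
0.156 hub [ 0.5895 -0.1921] handle [ 0.5801 -0.1585] [ 0.5973 -0.2213] len 0.06511282515756786 forkmid [ 0.6275 -0.3308] slot end [ 0.619  -0.2986] hubw [0.0497 0.0139]
0.168 hub [ 0.5889 -0.1898] handle [ 0.5797 -0.1571] [ 0.5963 -0.2175] len 0.06263960408559431 forkmid [ 0.6256 -0.3241] slot end [ 0.6174 -0.293 ] hubw [0.048  0.0134]
0.18 hub [ 0.5882 -0.1875] handle [ 0.5793 -0.1557] [ 0.5952 -0.2137] len 0.060139920186179134 forkmid [ 0.6238 -0.3174] slot end [ 0.6158 -0.2873] hubw [0.0463 0.013 ]
nose [ 0.4557 -0.2344]
```

Call:
{"method": "send_rows", "body": {
  "commands": "85 0 -0.08 1 0;85 0 0 1 0;85 0 0 1 0;85 0 0 1 0;85 0 0 1 0;85 0 0 1 0;85 0 0 1 0;85 0 0 1 0;85 0 0 1 0;85 0 0 0.8 0;0 0 0 0 0;0 0 0 0 0;0 0 0 0 0;0 0 0 0 0;0 0 0 0 0;0 0 0 0 0"
}}

```text
t: 5.9
tcp_pos: [0.5896, -0.1873, 0.2047]
tool_rot: [0.605, 0.796, 0.001, 0.002]
force: [19.6, 9.3, -6.3]
finger_gap: 0.139
gripper_force: 9.9
```

```bash
python3 -c "
from h import *
go(.588,-.189,.203,19.4)"
```

```text
t 5.90 tcp [ 0.5896 -0.1873  0.2047] psi 105.56 tilt [ 0.005 -0.    -1.   ] F [19.55  9.32 -6.34] gap 0.139 gf 9.9 q6 -0.762
 shares xyz [-0.059 -0.102  0.084] spin 21.54
```

Call:
{"method": "send_rows", "body": {
  "commands": "0 0 0 0 0;0 0 0 0 0;0 0 0 0 0"
}}

```text
t: 6.15
tcp_pos: [0.5897, -0.1873, 0.2048]
tool_rot: [0.605, 0.796, 0.001, 0.002]
force: [4.4, 2.5, 3.5]
finger_gap: 0.134
gripper_force: 59.4
```

Call:
{"method": "send_rows", "body": {
  "commands": "0 0 0 0 0.3;0 0 0 0 0.7;0 0 0 0 1;0 0 0 0 1;0 0 0 0 1;0 0 0 0 1;0 0 0 0 1;0 0 0 0 1;0 0 0 0 1;0 0 0 0 1"
}}

```text
t: 6.98
tcp_pos: [0.5897, -0.1873, 0.2048]
tool_rot: [0.822, 0.57, 0.001, 0.002]
force: [4.8, 2.0, 3.8]
finger_gap: 0.133
gripper_force: 59.2
```

Call:
{"method": "send_rows", "body": {
  "commands": "0 0 0 0 1;0 0 0 0 1;0 0 0 0 1;0 0 0 0 1;0 0 0 0 1;0 0 0 0 1;0 0 0 0 1;0 0 0 0 1;0 0 0 0 1;0 0 0 0 1;0 0 0 0 1;0 0 0 0 0.8;0 0 0 0 0.4;0 0 0 0 0.2;0 0 0 0 0;0 0 0 0 0;0 0 0 0 0"
}}

```text
t: 8.4
tcp_pos: [0.5898, -0.1873, 0.2047]
tool_rot: [0.985, 0.174, 0.002, 0.001]
force: [4.7, 2.3, 2.1]
finger_gap: 0.132
gripper_force: 59.4
```

```bash
python3 -c "
from h import *
go(.588,-.189,.203,19.4)
t=snap('top','t2'); s=snap('scene','s2')
a=t['pixels'][135:235,255:355]; b=s['pixels'][170:290,240:360]
im=np.hstack([cv2.resize(i[:,:,::-1],(400,400),interpolation=cv2.INTER_CUBIC) for i in (a,b)]); cv2.imwrite('pics/c2.png',im)"
```

```text
t 8.40 tcp [ 0.5898 -0.1873  0.2047] psi 20.01 tilt [ 0.005 -0.001 -1.   ] F [4.7  2.33 2.05] gap 0.132 gf 59.4 q6 0.732
 shares xyz [-0.113  0.048  0.087] spin 0.154
```

View pics/c2.png

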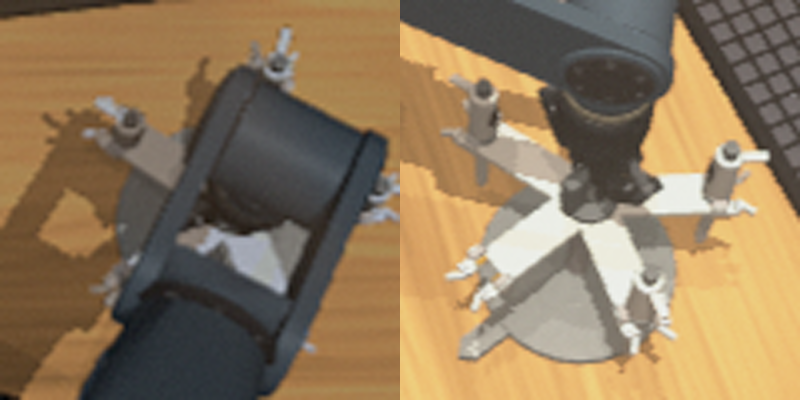

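Call:
{"method": "send_rows", "body": {
  "commands": "85 0 0 0 0;85 0 0 0 0;85 0 0 0 0;85 0 0 0 0;85 0 0 0 0;85 0 0 -0.5 0;85 0 0 -1 0;85 0 0 -1 0;85 0 0 -1 0;85 0 0 -1 0;85 0 0 -1 0;85 0 0 -1 0;85 0 0 -1 0;85 0 0 -1 0;85 0 0 -1 0;85 0 0 -1 0;85 0 0 0 0;85 0 0 0 0"
}}

```text
t: 10.0
tcp_pos: [0.588, -0.1875, 0.4151]
tool_rot: [0.985, 0.174, 0.001, 0.001]
force: [-0.2, 0.5, -0.8]
finger_gap: 0.997
gripper_force: 0.0
```

```bash
python3 -c "
from h import *
go(.463,.256,.4,-14)
d=snap('wrist','w2'); save(d,'w2'); print(d['eye'])"
```

```text
t 10.00 tcp [ 0.588  -0.1875  0.4151] psi 20.00 tilt [ 0.003 -0.002 -1.   ] F [-0.23  0.45 -0.83] gap 0.997 gf 0.0 q6 0.732
 shares xyz [  1.707 -22.977   0.697] spin 8.5
w2 1.5625
[ 0.65136822 -0.16351932  0.54900446]
```

View pics/w2.png

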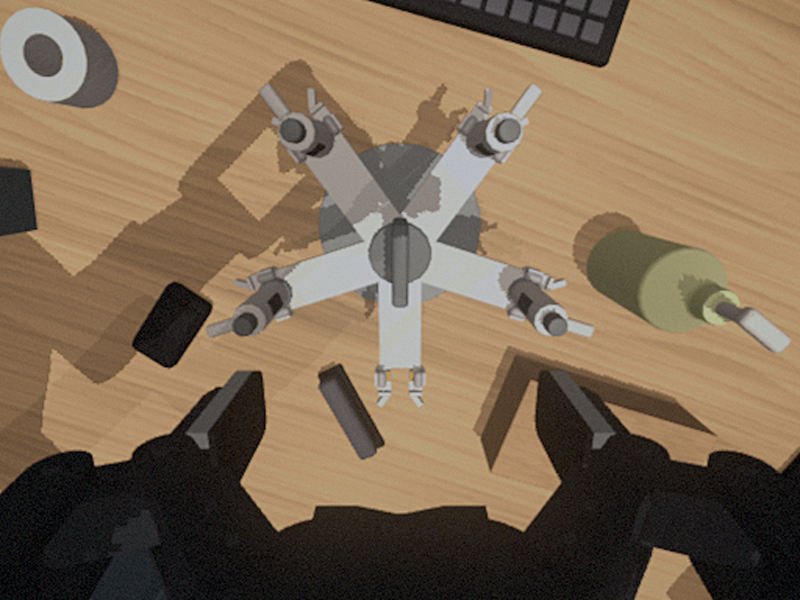

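```bash
python3 -c "
from h import *
d=load('w2'); k=1.5625; s=load('s2')
o=lambda u,v,z: onz(d,u/k,v/k,z)[:2].round(4)
for h in (.156,.168,.18):
  print(h,'hub',o(400,252,h+.008),'handle mid',(o(401,220,h+.06)+o(400.5,306,h+.06))/2,'len',np.linalg.norm(o(401,220,h+.06)-o(400.5,306,h+.06)),'fork',o(400.5,403,h),'slot end',o(400.5,372,h),'hubfork',np.linalg.norm(o(400.5,403,h)-o(400,252,h+.008)), 'neigh tops',o(247,324,h+.09),o(552,319,h+.09))
  a=np.array([.588,-.188,h]); u=np.array([np.cos(np.radians(-160)),np.sin(np.radians(-160)),0])
  print(' predicted tip px (mouth 141)',proj(d,a+u*.141)*k,'slot end',proj(d,a+u*.1035)*k)
"
```

```text
0.156 hub [ 0.5863 -0.188 ] handle mid [ 0.5867 -0.1883] len 0.06477839145888073 fork [ 0.4482 -0.2386] slot end [ 0.4785 -0.2276] hubfork 0.1470781085002116 neigh tops [ 0.516  -0.0997] [ 0.5918 -0.2984]
 predicted tip px (mouth 141) [400.78593931 395.7494017 ] slot end [400.76502991 359.1861951 ]
0.168 hub [ 0.5883 -0.1872] handle mid [ 0.58905 -0.1874 ] len 0.06253167197508801 fork [ 0.4544 -0.2363] slot end [ 0.4838 -0.2256] hubfork 0.142618442005233 neigh tops [ 0.5213 -0.1022] [ 0.5942 -0.2931]
 predicted tip px (mouth 141) [400.83351331 401.98870461] slot end [400.81319531 364.55817293]
0.18 hub [ 0.5903 -0.1864] handle mid [ 0.5914 -0.1865] len 0.060096588921502006 fork [ 0.4606 -0.234 ] slot end [ 0.4891 -0.2237] hubfork 0.13815878546078786 neigh tops [ 0.5267 -0.1047] [ 0.5966 -0.2878]
 predicted tip px (mouth 141) [400.88375416 408.57776286] slot end [400.86412935 370.23894165]
```

Call:
{"method": "send_rows", "body": {
  "commands": "85 0.08 -1 0 0;85 0.08 -1 0 0;85 0.08 -1 0 0;85 0.08 -1 0 0;85 0.08 -1 0 0;85 0.08 -1 0 0;85 0.08 -1 0 0;85 0.08 -1 0 0;85 0.08 -1 0 0;85 0.08 -1 0 0;85 0.08 -1 0 0;85 0.08 -1 0 0;85 0.08 -1 0 0;85 0.08 -1 0 0;85 0.08 -1 0 0;85 0.08 -1 0 0;85 0.08 -1 0 0;85 0.08 -1 0 0;85 0.08 -1 0 0;85 0.08 -1 0 0"
}}

```text
t: 11.72
tcp_pos: [0.4798, 0.2002, 0.4115]
tool_rot: [0.985, 0.174, -0.002, 0.0]
force: [0.5, 0.0, -0.5]
finger_gap: 0.994
gripper_force: 0.0
```

Call:
{"method": "send_rows", "body": {
  "commands": "85 0.08 -1 0 0;85 0 -1 0 0;85 0 -1 0 0;85 0 0 0.5 1;85 0 0 0.5 1;85 0 0 0.5 1;85 0 0 0.5 1;85 0 0 0.5 1;85 0 0 0.5 1;85 0 0 0.5 1;85 0 0 0 1;85 0 0 0 0.5;85 0 0 0 0"
}}

```text
t: 12.8
tcp_pos: [0.4609, 0.256, 0.3414]
tool_rot: [0.993, -0.122, -0.002, 0.001]
force: [1.2, -0.2, -0.4]
finger_gap: 0.995
gripper_force: 0.0
```

```bash
python3 -c "
from h import *
go(.463,.256,.154,-14)
d=snap('wrist','w3'); save(d,'w3'); print(d['eye'])
for z in (.065,.21): print(proj(d,[.463,.256,z])*1.5625)"
```

```text
t 12.80 tcp [0.4609 0.256  0.3414] psi -14.04 tilt [-0.004 -0.001 -1.   ] F [ 1.2  -0.16 -0.4 ] gap 0.995 gf 0.0 q6 2.111
 shares xyz [ 0.135 -0.045  9.37 ] spin -0.009
w3 1.5625
[0.52732672 0.23940601 0.47491403]
[398.42798428 240.75688113]
[398.20674927 280.01564933]
```

View pics/w3.png

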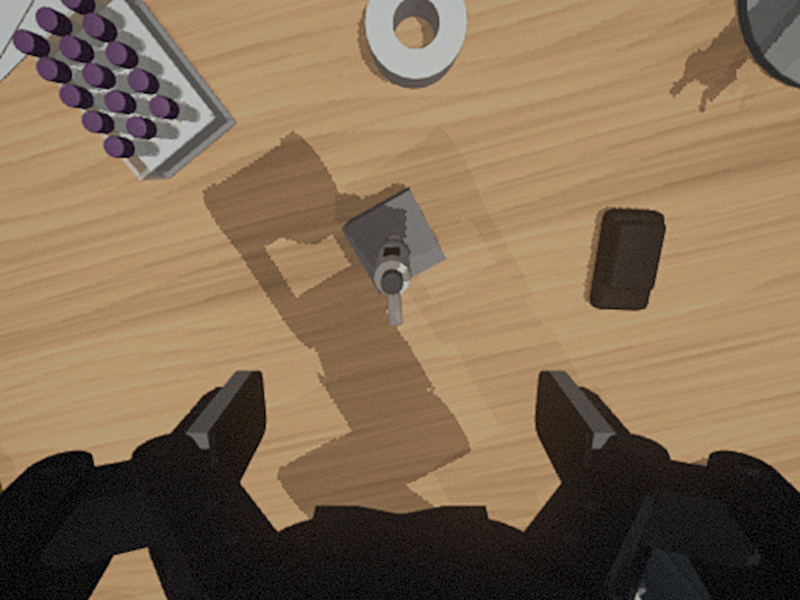

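```bash
python3 -c "
from h import *
d=load('w3'); k=1.5625
o=lambda u,v,z: onz(d,u/k,v/k,z)[:2].round(4)
top=o(391,281,.21); hk=o(395.5,324,.193); print(top,hk,np.degrees(np.arctan2(*(hk-top)[::-1])), np.linalg.norm(hk-top))
c=[o(*p,.065) for p in ((344,231),(408,189),(444,258),(380,298))]; print(c, np.mean(c,0))
print('barrel',o(393,278,.195))
go(*top,.154,-20)"
```

```text
[0.4635 0.2603] [0.4307 0.266 ] 170.14156513349778 0.03329159052974189
[array([0.4834, 0.301 ]), array([0.5049, 0.2368]), array([0.4376, 0.2197]), array([0.4152, 0.2857])] [0.460275 0.2608  ]
barrel [0.4614 0.2598]
t 12.85 tcp [0.4612 0.2561 0.3418] psi -13.96 tilt [-0.003 -0.001 -1.   ] F [ 0.67 -0.65  0.26] gap 0.992 gf 0.0 q6 2.109
 shares xyz [ 0.089 -0.248  9.39 ] spin 1.51
```

Call:
{"method": "send_rows", "body": {
  "commands": "85 0.06 -0.2 1 -0.75;85 0 0 1 0;85 0 0 1 0;85 0 0 1 0;85 0 0 1 0;85 0 0 1 0;85 0 0 1 0;85 0 0 1 0;85 0 0 1 0;85 0 0 0.4 0;85 0 0 0 0;20 0 0 0 0;20 0 0 0 0;20 0 0 0 0;20 0 0 0 0;20 0 0 0 0;20 0 0 0 0;20 0 0 0 0;20 0 0 0 0",
  "grip_force": 60
}}

```text
t: 14.43
tcp_pos: [0.4648, 0.2602, 0.1563]
tool_rot: [0.995, -0.096, 0.001, -0.0]
force: [-0.5, -0.0, 5.1]
finger_gap: 0.265
gripper_force: 58.5
```

Call:
{"method": "send_rows", "body": {
  "commands": "20 0 0 -0.5 0;20 0 0 -0.5 0;20 0 0 -1 0;20 0 0 -1 0;20 0 0 -1 -0.75;20 0 0 -1 -1;20 0 0 0 -1;20 0 0 0 -1;20 0 0 0 -1;20 0 0 0 -1;20 0 0 0 -1;20 0 0 0 -1;20 0 0 0 0"
}}

```text
t: 15.52
tcp_pos: [0.4641, 0.26, 0.256]
tool_rot: [0.985, 0.174, 0.0, -0.0]
force: [-0.1, -0.6, -1.0]
finger_gap: 0.264
gripper_force: 58.7
```

```bash
python3 -c "
from h import *
go(.433,-.2445,.246,20)"
```

```text
t 15.52 tcp [0.4641 0.26   0.256 ] psi 20.07 tilt [ 0.  0. -1.] F [-0.14 -0.64 -1.03] gap 0.264 gf 58.7 q6 1.521
 shares xyz [-10.114  23.162   0.494] spin 0.016
```

Call:
{"method": "send_rows", "body": {
  "commands": "20 -0.2 0.4 0 0;20 -0.44 1 0 0;20 -0.44 1 0 0;20 -0.44 1 0 0;20 -0.44 1 0 0;20 -0.44 1 0 0;20 -0.44 1 0 0;20 -0.44 1 0 0;20 -0.44 1 0 0;20 -0.44 1 0 0;20 -0.44 1 0 0;20 -0.44 1 0 0;20 -0.44 1 0 0;20 -0.44 1 0 0;20 -0.44 1 0 0;20 -0.44 1 0 0;20 -0.44 1 0 0;20 -0.44 1 0 0;20 -0.44 1 0 0;20 -0.44 1 0 0"
}}

```text
t: 17.18
tcp_pos: [0.4352, -0.1644, 0.2556]
tool_rot: [0.985, 0.173, -0.0, 0.0]
force: [-0.4, -0.2, -0.7]
finger_gap: 0.264
gripper_force: 58.8
```

Call:
{"method": "send_rows", "body": {
  "commands": "20 -0.44 1 0.1 0;20 -0.44 1 0.2 0;20 -0.44 1 0.1 0;20 -0.3 0.5 0.1 0;20 -0.1 0.2 0 0;20 0 0 0 0;20 0 0 0 0"
}}

```text
t: 17.77
tcp_pos: [0.4286, -0.2436, 0.2453]
tool_rot: [0.985, 0.173, -0.0, -0.001]
force: [0.1, 1.3, -1.0]
finger_gap: 0.267
gripper_force: 58.9
```

```bash
python3 -c "
from h import *
go(.433,-.2445,.246,20)
d=snap('wrist','w4'); s=snap('scene','s4')
a=d['pixels'][120:320,160:360]; b=s['pixels'][190:290,240:340]
im=np.hstack([cv2.resize(i[:,:,::-1],(400,400),interpolation=cv2.INTER_CUBIC) for i in (a,b)]); cv2.imwrite('pics/c4.png',im)"
```

```text
t 17.77 tcp [ 0.4286 -0.2436  0.2453] psi 19.96 tilt [-0.     0.001 -1.   ] F [ 0.15  1.28 -1.  ] gap 0.267 gf 58.9 q6 0.478
 shares xyz [ 0.194  0.116 -0.033] spin -0.01
```

View pics/c4.png

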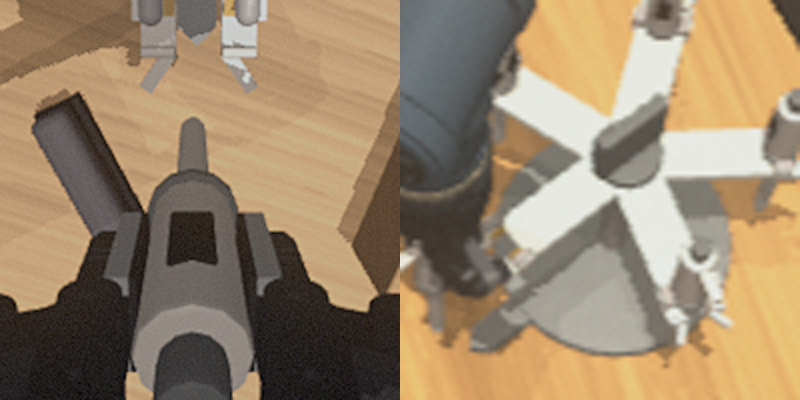

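```bash
python3 -c "
from h import *
d=load('w4'); P=lambda u,v:(160+u/2,120+v/2)
R=Ro.from_quat(readout.sense()['tool_rot']).as_matrix(); p=readout.sense()['tcp_pos']
def tl(u,v,z): return (R.T@(onz(d,*P(u,v),z)-p)).round(4)
for h in (.16,.17,.18): print(h,'fork',tl(198,50,h),tl(200,88,h), onz(d,*P(200,88),h).round(4))
print('tip',tl(193,122,.099),'collarish',tl(193.5,175,.2),'barrel top',tl(192,350,.294),'nose',tl(199,30,.014))
print(d['intrinsics'])
a=np.array([.588,-.188,0])-p; print('axis in tool',R.T@a)
"
```

```text
0.16 fork [0.0398 0.0019 0.0854] [0.0255 0.0027 0.0854] [ 0.4536 -0.2369  0.16  ]
0.17 fork [0.0411 0.0018 0.0754] [0.0274 0.0026 0.0754] [ 0.4554 -0.2362  0.17  ]
0.18 fork [0.0423 0.0017 0.0654] [0.0293 0.0024 0.0654] [ 0.4572 -0.2354  0.18  ]
tip [-0.0032  0.      0.1464] collarish [0.0047 0.0001 0.0454] barrel top [ 0.0066 -0.0003 -0.0486] nose [0.0335 0.0038 0.2314]
[[293.46097831   0.         255.92573223]
 [  0.         293.46097831 189.87635574]
 [  0.           0.           1.        ]]
axis in tool [0.16847112 0.00287822 0.24542278]
```

Call:
{"method": "send_rows", "body": {
  "commands": "20 0 0.12 0 0;20 0 0 0 0;20 0.4 0 0 0;20 0.4 0 0 0;20 0.4 0 0 0;20 0.4 0 0 0;20 0.4 0 0 0;20 0.4 0 0 0;20 0.1 0 0 0;20 0 0 0 0;20 0 0 0 0"
}}

```text
t: 18.78
tcp_pos: [0.4767, -0.2294, 0.2451]
tool_rot: [0.985, 0.174, -0.0, -0.0]
force: [-0.7, -0.5, -1.7]
finger_gap: 0.268
gripper_force: 58.9
```

```bash
python3 -c "
from h import *
go(.588,-.188,.246,20); print(readout.sense()['ft_torque'])
"
```

```text
t 18.78 tcp [ 0.4767 -0.2294  0.2451] psi 20.02 tilt [-0.001  0.    -1.   ] F [-0.68 -0.52 -1.74] gap 0.268 gf 58.9 q6 0.562
 shares xyz [ 5.935 -0.04  -0.046] spin 0.006
[-0.0277259   0.00579468 -0.02130609]
```

Call:
{"method": "send_rows", "body": {
  "commands": "20 0.1 0 0 0;20 0.1 0 0 0;20 0.1 0 0 0;20 0 0 0 0"
}}

```text
t: 19.12
tcp_pos: [0.4827, -0.2276, 0.2454]
tool_rot: [0.985, 0.174, 0.0, 0.0]
force: [0.7, -0.1, -0.4]
finger_gap: 0.264
gripper_force: 58.9
```

Call:
{"method": "send_rows", "body": {
  "commands": "20 0.05 0 0 0;20 0.05 0 0 0;20 0 0 0 0"
}}

```text
t: 19.37
tcp_pos: [0.4844, -0.2269, 0.2453]
tool_rot: [0.985, 0.174, 0.0, 0.0]
force: [-1.0, -0.8, 0.2]
finger_gap: 0.266
gripper_force: 58.9
```

Call:
{"method": "send_rows", "body": {
  "commands": "20 0.05 0 0 0;20 0 0 0 0"
}}

```text
t: 19.53
tcp_pos: [0.4854, -0.2265, 0.2453]
tool_rot: [0.985, 0.174, 0.0, 0.0]
force: [0.7, -0.3, -1.7]
finger_gap: 0.264
gripper_force: 58.9
```

Call:
{"method": "send_rows", "body": {
  "commands": "20 0.05 0 0 0;20 0 0 0 0"
}}

```text
t: 19.7
tcp_pos: [0.4863, -0.2262, 0.2453]
tool_rot: [0.985, 0.174, 0.0, 0.0]
force: [-0.8, -1.1, -0.8]
finger_gap: 0.264
gripper_force: 58.9
```

Call:
{"method": "send_rows", "body": {
  "commands": "20 0.05 0 0 0;20 0 0 0 0"
}}

```text
t: 19.87
tcp_pos: [0.4873, -0.2258, 0.2453]
tool_rot: [0.985, 0.174, 0.0, 0.0]
force: [0.2, 0.1, -0.6]
finger_gap: 0.261
gripper_force: 58.9
```

Call:
{"method": "send_rows", "body": {
  "commands": "20 0.05 0 0 0;20 0 0 0 0"
}}

```text
t: 20.03
tcp_pos: [0.4882, -0.2254, 0.2453]
tool_rot: [0.985, 0.174, 0.0, 0.0]
force: [0.6, -0.2, -0.8]
finger_gap: 0.266
gripper_force: 58.9
```

Call:
{"method": "send_rows", "body": {
  "commands": "20 0.05 0 0 0;20 0 0 0 0"
}}

```text
t: 20.2
tcp_pos: [0.4887, -0.2253, 0.2453]
tool_rot: [0.985, 0.174, -0.001, 0.0]
force: [-1.0, -1.9, -0.2]
finger_gap: 0.264
gripper_force: 58.8
```

Call:
{"method": "send_rows", "body": {
  "commands": "20 0.05 0 0 0;20 0 0 0 0"
}}

```text
t: 20.37
tcp_pos: [0.4892, -0.225, 0.2453]
tool_rot: [0.985, 0.174, -0.001, 0.0]
force: [-3.1, -1.7, 1.8]
finger_gap: 0.264
gripper_force: 58.7
```

```bash
python3 -c "
from h import *
go(.588,-.188,.246,20); print(readout.sense()['ft_torque'])
d=snap('wrist','w5'); s=snap('scene','s5')
a=d['pixels'][100:300,160:360]; b=s['pixels'][200:280,240:320]
im=np.hstack([cv2.resize(i[:,:,::-1],(400,400),interpolation=cv2.INTER_CUBIC) for i in (a,b)]); cv2.imwrite('pics/c5.png',im)"
```

```text
t 20.37 tcp [ 0.4892 -0.225   0.2453] psi 20.03 tilt [-0.002 -0.001 -1.   ] F [-3.13 -1.71  1.79] gap 0.264 gf 58.7 q6 0.584
 shares xyz [ 5.276 -0.047 -0.047] spin 0.007
[-0.38533061  0.71727677 -0.0288408 ]
```

View pics/c5.png

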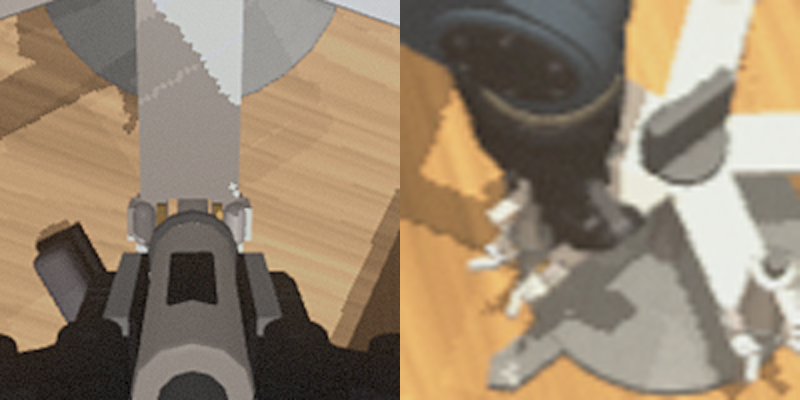

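Call:
{"method": "send_rows", "body": {
  "commands": "20 -0.075 0 0 0;20 0 0 0 0;20 0 0 0.1 0;20 0 0 0.1 0;20 0 0 0.1 0;20 0 0 0.1 0;20 0 0 0.1 0;20 0 0 0.1 0;20 0 0 0 0"
}}

```text
t: 21.22
tcp_pos: [0.4885, -0.2252, 0.2327]
tool_rot: [0.985, 0.174, -0.0, -0.0]
force: [-1.4, -1.6, -1.7]
finger_gap: 0.264
gripper_force: 58.7
```

Call:
{"method": "send_rows", "body": {
  "commands": "20 0 0 0.05 0;20 0 0 0.05 0;20 0 0 0.05 0;20 0 0 0.05 0;20 0 0 0 0"
}}

```text
t: 21.63
tcp_pos: [0.4886, -0.2254, 0.2292]
tool_rot: [0.985, 0.174, 0.0, 0.0]
force: [-1.4, 0.3, -1.3]
finger_gap: 0.268
gripper_force: 58.7
```

Call:
{"method": "send_rows", "body": {
  "commands": "20 0 0 0.05 0;20 0 0 0.05 0;20 0 0 0 0"
}}

```text
t: 21.88
tcp_pos: [0.4886, -0.2253, 0.2272]
tool_rot: [0.985, 0.174, 0.0, 0.0]
force: [-0.9, -1.1, -1.0]
finger_gap: 0.268
gripper_force: 58.7
```

Call:
{"method": "send_rows", "body": {
  "commands": "20 -0.02 0 0.05 0;20 0 0 0.05 0;20 0 0 0 0"
}}

```text
t: 22.13
tcp_pos: [0.4884, -0.2254, 0.2251]
tool_rot: [0.985, 0.174, 0.0, -0.0]
force: [-1.1, -0.0, -0.8]
finger_gap: 0.262
gripper_force: 58.7
```

Call:
{"method": "send_rows", "body": {
  "commands": "20 0 0 0.05 0;20 0 0 0.05 0;20 0 0 0 0"
}}

```text
t: 22.38
tcp_pos: [0.4883, -0.2253, 0.2231]
tool_rot: [0.985, 0.174, 0.0, -0.0]
force: [-0.8, -0.1, -1.6]
finger_gap: 0.265
gripper_force: 58.7
```

Call:
{"method": "send_rows", "body": {
  "commands": "20 0 0 0.05 0;20 0 0 0.05 0;20 0 0 0 0"
}}

```text
t: 22.63
tcp_pos: [0.4882, -0.2251, 0.2214]
tool_rot: [0.985, 0.174, 0.0, -0.0]
force: [-0.6, 0.3, 0.9]
finger_gap: 0.269
gripper_force: 58.8
```

Call:
{"method": "send_rows", "body": {
  "commands": "20 0 0 0.05 0;20 0 0 0.05 0;20 0 0 0 0"
}}

```text
t: 22.88
tcp_pos: [0.4882, -0.2251, 0.2194]
tool_rot: [0.985, 0.174, 0.0, -0.0]
force: [-0.2, 2.8, 2.1]
finger_gap: 0.267
gripper_force: 58.8
```

Call:
{"method": "send_rows", "body": {
  "commands": "20 0 -0.025 0.05 0;20 0 0 0 0"
}}

```text
t: 23.05
tcp_pos: [0.4882, -0.225, 0.2184]
tool_rot: [0.985, 0.174, 0.0, 0.0]
force: [-1.6, 1.1, 3.1]
finger_gap: 0.266
gripper_force: 58.9
```

Call:
{"method": "send_rows", "body": {
  "commands": "20 0 0 0.05 0;20 0 0 0 0"
}}

```text
t: 23.22
tcp_pos: [0.4883, -0.2253, 0.2175]
tool_rot: [0.985, 0.174, 0.0, 0.0]
force: [-0.3, -0.1, 3.1]
finger_gap: 0.262
gripper_force: 59.0
```

Call:
{"method": "send_rows", "body": {
  "commands": "20 0 0 0.05 0;20 0 0 0 0"
}}

```text
t: 23.38
tcp_pos: [0.4883, -0.2253, 0.2164]
tool_rot: [0.985, 0.174, 0.0, 0.0]
force: [0.1, 0.5, 3.4]
finger_gap: 0.269
gripper_force: 59.0
```

Call:
{"method": "send_rows", "body": {
  "commands": "20 0 0 0.05 0;20 0 0 0 0"
}}

```text
t: 23.55
tcp_pos: [0.4882, -0.2251, 0.2153]
tool_rot: [0.985, 0.174, 0.0, 0.0]
force: [0.9, 1.1, 2.6]
finger_gap: 0.265
gripper_force: 59.0
```

Call:
{"method": "send_rows", "body": {
  "commands": "20 0 0 0.05 0;20 0 0 0 0"
}}

```text
t: 23.72
tcp_pos: [0.4881, -0.2249, 0.214]
tool_rot: [0.985, 0.174, 0.0, -0.0]
force: [-0.2, 0.5, 2.2]
finger_gap: 0.267
gripper_force: 59.0
```

Call:
{"method": "send_rows", "body": {
  "commands": "20 0 0 0.05 0;20 0 0 0 0"
}}

```text
t: 23.88
tcp_pos: [0.488, -0.2248, 0.2128]
tool_rot: [0.985, 0.174, -0.0, -0.0]
force: [0.5, 0.1, -0.4]
finger_gap: 0.263
gripper_force: 58.8
```

Call:
{"method": "send_rows", "body": {
  "commands": "20 0 0 0.05 0;20 0 0 0 0"
}}

```text
t: 24.05
tcp_pos: [0.4877, -0.2246, 0.2114]
tool_rot: [0.985, 0.174, -0.0, -0.001]
force: [1.1, 0.0, -2.1]
finger_gap: 0.267
gripper_force: 59.9
```

Call:
{"method": "send_rows", "body": {
  "commands": "20 0 0 0.05 0;20 0 0 0 0"
}}

```text
t: 24.22
tcp_pos: [0.4877, -0.2247, 0.2109]
tool_rot: [0.985, 0.174, -0.0, -0.001]
force: [-0.5, 1.1, -0.4]
finger_gap: 0.264
gripper_force: 59.9
```

Call:
{"method": "send_rows", "body": {
  "commands": "20 0 0 0.05 0;20 0 0 0 0"
}}

```text
t: 24.38
tcp_pos: [0.4878, -0.2248, 0.2105]
tool_rot: [0.985, 0.174, -0.0, -0.0]
force: [-1.0, 2.0, 3.4]
finger_gap: 0.267
gripper_force: 60.6
```

Call:
{"method": "send_rows", "body": {
  "commands": "20 0 0 0.05 0;20 0 0 0 0"
}}

```text
t: 24.55
tcp_pos: [0.4881, -0.2254, 0.2105]
tool_rot: [0.985, 0.174, 0.0, 0.001]
force: [-1.3, 1.3, 8.8]
finger_gap: 0.264
gripper_force: 61.1
```

Call:
{"method": "send_rows", "body": {
  "commands": "20 0 0 0.05 0;20 0 0 0 0"
}}

```text
t: 24.72
tcp_pos: [0.4883, -0.2259, 0.2104]
tool_rot: [0.985, 0.174, 0.0, 0.001]
force: [-3.1, 1.8, 13.1]
finger_gap: 0.266
gripper_force: 61.6
```

Call:
{"method": "send_rows", "body": {
  "commands": "20 0 0 -0.05 0;20 0 0 -0.05 0;20 0 0 -0.03 0;20 0 0 0 0;20 0 0 0 0"
}}

```text
t: 25.13
tcp_pos: [0.4883, -0.2257, 0.2108]
tool_rot: [0.985, 0.174, 0.0, 0.001]
force: [-0.4, -1.7, 0.5]
finger_gap: 0.268
gripper_force: 60.1
```

Call:
{"method": "send_rows", "body": {
  "commands": "26 0 0 0 0;32 0 0 0 0;40 0 0 0 0;50 0 0 0 0;60 0 0 0 0;60 0 0 0 0;60 0 0 -0.3 0;60 0 0 -0.6 0;60 0 0 -1 0;60 0 0 -1 0;60 0 0 -1 0;60 0 0 -1 0;60 0 0 -1 0;60 0 0 -1 0;60 0 0 -1 0;60 0 0 -1 0;60 0 0 -1 0;60 0 0 0 0"
}}

```text
t: 26.63
tcp_pos: [0.4895, -0.226, 0.4139]
tool_rot: [0.985, 0.174, 0.003, 0.003]
force: [0.3, 0.9, 1.4]
finger_gap: 0.706
gripper_force: 0.0
```

```bash
python3 -c "
from h import *
go(.588,-.188,.246,20)
d=snap('wrist','w6'); s=snap('scene','s6')
a=d['pixels'][60:260,160:360]; b=s['pixels'][190:290,240:340]
im=np.hstack([cv2.resize(i[:,:,::-1],(400,400),interpolation=cv2.INTER_CUBIC) for i in (a,b)]); cv2.imwrite('pics/c6.png',im)"
```

```text
t 26.63 tcp [ 0.4895 -0.226   0.4139] psi 20.01 tilt [ 0.008 -0.006 -1.   ] F [0.32 0.87 1.37] gap 0.706 gf 0.0 q6 0.582
 shares xyz [ 5.231 -0.168  8.42 ] spin 0.002
```

View pics/c6.png

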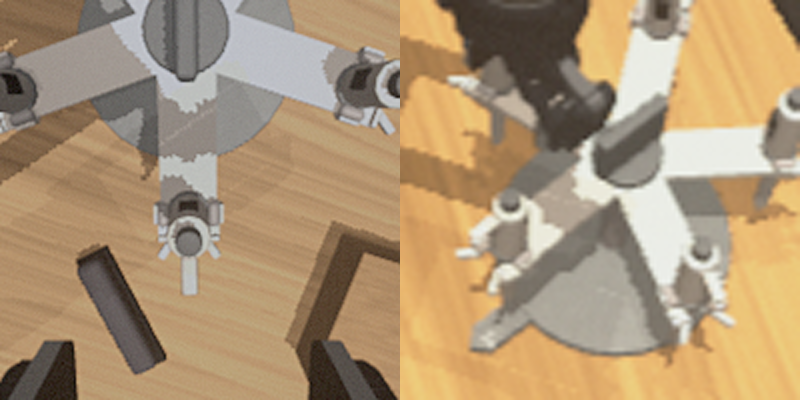

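```bash
python3 -c "
from station import sign_off
print(sign_off())"
```

```text
the job is handed in; nothing more can be done
None
```

I turned the empty arm over the nose, hung the pipette in its fork and pressed it down to a firm stop at about 13 N. I then let go and handed the job in at about 27 s. The last pictures show the pipette upright over the nose, but I inferred the click from the feel of the press, and the hand-in returned no verdict.

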